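# Clear the key clips off the coffee tray and set out the finjans

## Robot

A 6-joint arm with a two-finger parallel gripper is mounted at the origin on the work surface. World frame = base frame: x ahead of the robot, y to its left, z up, the work surface at z = 0. Lengths are in m, angles in rad, forces in N, time in s.
With the tool pointing down it reaches from about 0.35 to 0.85 m from the base axis. Payload 8.1 kg.
Tool frame: the origin (TCP) lies midway between the tips of the shut fingers; the grasp point (between the pads) lies 19 mm behind it; z points along the fingers, y is the line along which they close (so a half turn about z gives the same grasp; the last joint's range is limited). The gripper opens to 85 mm and grips with 20 to 120 N. Pads are 22 mm wide; open, the fingers measure 114 mm over their backs; the gripper's body (76 mm by 85 mm) begins 54 mm behind the grasp point. The pads swing forward as they close: fully open they stand 13 mm farther back than shut.
Start: joints at [-1.346, 0.13, 1.488, -0, 1.523, -0.085], TCP at [0.183, -0.571, 0.209] pointing down, gripper open.
Joint ranges: [-2.96, 2.96], [-0.89, 2.26], [0.02, 2.5], [-1.34, 4.48], [0, 2.73], [-2.66, 2.66]. Speed limits (rad/s): [2.39, 2.39, 2.79, 3.14, 3.14, 3.14].

## Interface

Orientations are given as a unit quaternion [x, y, z, w].
In Python, from bench import manip gives the robot as it stands.
- The arm moves only by the tool move_arm, never from a script. Its argument "commands" is text: rows parted by semicolons, each of 7 numbers parted by spaces: the opening, from 0 (shut) to 1 (fully open), then the shift along the world's x, y, z each as a share of 0.4 m, from -1 to 1, then the turn, a rotation vector about the world's x, y, z each as a share of 30 degrees, from -1 to 1. A call has 1 to 8 rows; each row shifts and turns the commanded pose from where the row before left it; what a row does not reach is not made up. A row lasts 1/8 s, in which the tool goes at most 62.5 mm and 10.7 degrees, less where a joint would pass 70% of its speed; a pose out of reach is approached as far as the arm can. A call with a number of a shift or a turn outside -1 to 1 is refused whole. A call with a gripper value outside its range is refused whole. The fingers move at their own pace and stop on an object; "squeeze" is the grip in N (left out, the last holds). Time passes only in rows, so rows that do not move let the fingers close. It gives the time, the measured TCP pose, the force, the opening and the grip force at its end, in the units of the state.
- manip.get_state(): the state, without advancing time (a new reading comes with each control period).
- manip.read_camera(name): name is "scene" or "side" or "wrist"; returns a dict with "image" (400x640x3 uint8, red, green, blue), "range_z" (400x640 float32, m along the optical axis (not along the pixel's ray), 0 where there is no reading), "mtx" (3x3 intrinsics, pixels), "k1" (the pictures are not rectified: a ray, as slopes to the right and down, at radius r is drawn at 1 + k1 r^2 times it, then the intrinsics apply), "world_from_camera" (4x4, takes a point from camera to world coordinates). Camera axes: x right, y up, looking along -z (the intrinsics and any distortion apply to the point x, -y, -z); pixel columns grow to the right and rows downward; lengths in m; the calibration is good to about 2 mm. A picture is of the moment at which its call begins.
- manip.job_done(): hands the job in; it is judged then, once.
The state is a dict: "t": time; "joint_positions": joint angles; "joint_vel": joint speeds; "effort": joint torques, N m; "tool_pos": TCP position; "orientation": TCP orientation; "contact_force": force on the tool from outside, world axes, zero at the start; "wrist_torque": the same for the moment, N m; "gripper_width": finger opening in m; "finger_force": force on a finger pad.
Only numpy, scipy, OpenCV 4.12 (cv2) and the standard library are available. Lean on these libraries where they do the work, as an engineer would, in place of code of your own. Each camera call takes 0.05 s, during which the arm holds its last target. There are 200 camera calls.

## Task

The key clips have been dumped on the gold serving tray: take each one to the key board and snap it onto an eye of its own, so that it encloses the eye's front leg with its gate shut behind it, and leave it lying flat on the board; one of the eyes already has a clip on it, so use the free ones. When all the clips are on, stand every finjan cup upright on the tray, and leave the other things on the console where they are.

Things in the scene. Friction and masses are not known exactly. Their poses are not given: they have to be found in the camera images.
- tray: Gold-tone steel serving tray, fixed, 250 (its x) x 350 (its y) mm, floor 4 mm thick, upright rim 4 mm thick whose top is 8 mm over the console. Origin: centre of its underside; z up.
- board: Wooden key board lying fixed on the console, 190 (its x) x 410 (its y) x 10 mm thick, with four upright steel eyes in a row along its y, 112 mm apart, about 5 mm beyond its middle. Origin: centre of its underside; its +x points away from the robot.
- eye0_leg (a point): Eye 0 (places along the board are shuffled): fixed inverted U of 7 mm steel rod standing in the key board, top 100 mm above the board's face. This point: on the front leg's centre line, 45 mm above the board's face; the rear leg is 66 mm further along this frame's +x (the board's +x). A clip goes round the front leg, gate first, along +x, at any height.
- eye1_leg (a point): Eye 1 (places along the board are shuffled): fixed inverted U of 7 mm steel rod standing in the key board, top 100 mm above the board's face. This point: on the front leg's centre line, 45 mm above the board's face; the rear leg is 66 mm further along this frame's +x (the board's +x). A clip goes round the front leg, gate first, along +x, at any height.
- eye2_leg (a point): Eye 2 (places along the board are shuffled): fixed inverted U of 7 mm steel rod standing in the key board, top 100 mm above the board's face. This point: on the front leg's centre line, 45 mm above the board's face; the rear leg is 66 mm further along this frame's +x (the board's +x). A clip goes round the front leg, gate first, along +x, at any height.
- eye3_leg (a point): Eye 3 (places along the board are shuffled): fixed inverted U of 7 mm steel rod standing in the key board, top 100 mm above the board's face. This point: on the front leg's centre line, 45 mm above the board's face; the rear leg is 66 mm further along this frame's +x (the board's +x). A clip goes round the front leg, gate first, along +x, at any height.
- hung_clip: A key clip just like the others that is already locked on one of the eyes and fixed there: that eye is taken. Same shape, origin and axes as clip0; its eye's front leg stands about 50 mm ahead of its origin along +x.
- hung_clip_ring (a point): Middle of the hung clip's snap ring: x 57, y 0, z 4 mm in its frame.
- clip0: Key clip (may be absent), 90 g, loose, flat on the tray at first. A dark wooden fob, 50 (x) x 24 (y) x 20 (z) mm, to be gripped across the 24 mm; ahead of it (+x) a flat D-shaped snap ring of 8 mm steel rod at z 0 to 8 mm, with the sprung gate on the side away from the fob. Origin: centre of the fob's underside; x from fob to gate, z up.
- clip0_ring (a point): Middle of clip0's snap ring: x 57, y 0, z 4 mm in the clip's frame. Rod centre lines in the clip's frame: spine x = 30, sides y = +29 and -29, front x = 84 mm; the ring spans x 26 to 88, y -33 to 33. Its front side is a fixed nose from y = -29 to -13 and, next to it, the gate from its hinge at y = +29 to its tip at y = -12.
- gate0 (a joint): Gate of clip0: 0 shut, to 1.25 rad pressed inward (towards the fob). Sprung shut: 1 N at the tip when shut, 3 N wide open. An eye's leg pressed on the gate near y = -3 mm from in front swings it in by about 0.9 rad; once the leg is further in than clip x = 50 mm (45 is safe, the spine stops it at 37) the gate snaps shut behind it.
- clip1: Key clip (may be absent), 90 g, loose, flat on the tray at first. A dark wooden fob, 50 (x) x 24 (y) x 20 (z) mm, to be gripped across the 24 mm; ahead of it (+x) a flat D-shaped snap ring of 8 mm steel rod at z 0 to 8 mm, with the sprung gate on the side away from the fob. Origin: centre of the fob's underside; x from fob to gate, z up.
- clip1_ring (a point): Middle of clip1's snap ring: x 57, y 0, z 4 mm in the clip's frame. Rod centre lines in the clip's frame: spine x = 30, sides y = +29 and -29, front x = 84 mm; the ring spans x 26 to 88, y -33 to 33. Its front side is a fixed nose from y = -29 to -13 and, next to it, the gate from its hinge at y = +29 to its tip at y = -12.
- gate1 (a joint): Gate of clip1: 0 shut, to 1.25 rad pressed inward (towards the fob). Sprung shut: 1 N at the tip when shut, 3 N wide open. An eye's leg pressed on the gate near y = -3 mm from in front swings it in by about 0.9 rad; once the leg is further in than clip x = 50 mm (45 is safe, the spine stops it at 37) the gate snaps shut behind it.
- clip2: Key clip (may be absent), 90 g, loose, flat on the tray at first. A dark wooden fob, 50 (x) x 24 (y) x 20 (z) mm, to be gripped across the 24 mm; ahead of it (+x) a flat D-shaped snap ring of 8 mm steel rod at z 0 to 8 mm, with the sprung gate on the side away from the fob. Origin: centre of the fob's underside; x from fob to gate, z up.
- clip2_ring (a point): Middle of clip2's snap ring: x 57, y 0, z 4 mm in the clip's frame. Rod centre lines in the clip's frame: spine x = 30, sides y = +29 and -29, front x = 84 mm; the ring spans x 26 to 88, y -33 to 33. Its front side is a fixed nose from y = -29 to -13 and, next to it, the gate from its hinge at y = +29 to its tip at y = -12.
- gate2 (a joint): Gate of clip2: 0 shut, to 1.25 rad pressed inward (towards the fob). Sprung shut: 1 N at the tip when shut, 3 N wide open. An eye's leg pressed on the gate near y = -3 mm from in front swings it in by about 0.9 rad; once the leg is further in than clip x = 50 mm (45 is safe, the spine stops it at 37) the gate snaps shut behind it.
- cup0: White ceramic finjan coffee cup without handle (may be absent), 90 g, loose, standing upright on the console between robot and key board at the start; 50 mm high, round, outer diameter 38 mm at the foot, 52 mm at 14 mm height, 58 mm at the rim. Origin: centre of its underside; z up.
- cup1: White ceramic finjan coffee cup without handle (may be absent), 90 g, loose, standing upright on the console between robot and key board at the start; 50 mm high, round, outer diameter 38 mm at the foot, 52 mm at 14 mm height, 58 mm at the rim. Origin: centre of its underside; z up.
- cup2: White ceramic finjan coffee cup without handle (may be absent), 90 g, loose, standing upright on the console between robot and key board at the start; 50 mm high, round, outer diameter 38 mm at the foot, 52 mm at 14 mm height, 58 mm at the rim. Origin: centre of its underside; z up.
- dallah: Bystander: chrome coffee pot (dallah), loose, 195 mm tall, 110 mm across, spout and handle to 85 mm from its axis; behind the tray. Origin: centre of its underside.
- coasters: Bystander: plastic coaster set in a square holder 92 x 92 x 32 mm, loose, left of the cups. Origin: centre of its underside.
- remote: Bystander: black remote control 160 x 44 x 18 mm, loose, just behind the tray. Origin: centre of its underside.

How it is judged:
On the way, in this order (a step that is already met when the one before it is completed fails the run):
1. every key clip is snapped round the front leg of a free eye, one to an eye, with its gate shut (((x of eye0_leg in the frame of clip0 between 0.034 and 0.081 m and y of eye0_leg in the frame of clip0 between -0.028 and 0.028 m) or (x of eye1_leg in the frame of clip0 between 0.034 and 0.081 m and y of eye1_leg in the frame of clip0 between -0.028 and 0.028 m) or (x of eye2_leg in the frame of clip0 between 0.034 and 0.081 m and y of eye2_leg in the frame of clip0 between -0.028 and 0.028 m) or (x of eye3_leg in the frame of clip0 between 0.034 and 0.081 m and y of eye3_leg in the frame of clip0 between -0.028 and 0.028 m)) and height (world z) of each of clip0_ring, clip1_ring, clip2_ring below 0.1 m and value of joint each of gate0, gate1, gate2 below 0.12 rad and ((x of eye0_leg in the frame of clip1 between 0.034 and 0.081 m and y of eye0_leg in the frame of clip1 between -0.028 and 0.028 m) or (x of eye1_leg in the frame of clip1 between 0.034 and 0.081 m and y of eye1_leg in the frame of clip1 between -0.028 and 0.028 m) or (x of eye2_leg in the frame of clip1 between 0.034 and 0.081 m and y of eye2_leg in the frame of clip1 between -0.028 and 0.028 m) or (x of eye3_leg in the frame of clip1 between 0.034 and 0.081 m and y of eye3_leg in the frame of clip1 between -0.028 and 0.028 m)) and ((x of eye0_leg in the frame of clip2 between 0.034 and 0.081 m and y of eye0_leg in the frame of clip2 between -0.028 and 0.028 m) or (x of eye1_leg in the frame of clip2 between 0.034 and 0.081 m and y of eye1_leg in the frame of clip2 between -0.028 and 0.028 m) or (x of eye2_leg in the frame of clip2 between 0.034 and 0.081 m and y of eye2_leg in the frame of clip2 between -0.028 and 0.028 m) or (x of eye3_leg in the frame of clip2 between 0.034 and 0.081 m and y of eye3_leg in the frame of clip2 between -0.028 and 0.028 m)) and horizontal distance between clip0_ring and clip1_ring above 0.06 m and horizontal distance between each of clip0_ring, clip1_ring and clip2_ring above 0.06 m and horizontal distance between each of clip0_ring, clip1_ring, clip2_ring and hung_clip_ring above 0.06 m), for 0.2 s.
2. with the clips on, every finjan cup stands upright on the tray (x of cup0 in the frame of tray between -0.105 and 0.105 m and y of cup0 in the frame of tray between -0.155 and 0.155 m and z of each of cup0, cup1, cup2 in the frame of tray below 0.012 m and angle between each of cup0, cup1, cup2's own z axis and vertical below 0.15 rad and linear speed of each of cup0, cup1, cup2 below 0.03 m/s and x of cup1 in the frame of tray between -0.105 and 0.105 m and y of cup1 in the frame of tray between -0.155 and 0.155 m and x of cup2 in the frame of tray between -0.105 and 0.105 m and y of cup2 in the frame of tray between -0.155 and 0.155 m), for 0.2 s.
At the end, for the whole second after the job is handed in: Each clip present encloses the front leg of its own free eye, gate within 0.12 rad of shut, lying on the board (tilt under 0.25 rad, ring under 30 mm high, rings over 60 mm apart); each cup present stands inside the tray upright within 0.15 rad; all at rest (all of step 1 and all of step 2 and height (world z) of each of clip0_ring, clip1_ring, clip2_ring below 0.03 m and angle between each of clip0, clip1, clip2's own z axis and vertical below 0.25 rad and linear speed of each of clip0, clip1, clip2 below 0.03 m/s); the robot touches nothing.
It fails at once if the dallah is pushed more than 50 mm (distance of dallah from where it was at the start of the episode above 0.05 m).
It fails at once if the coaster set is pushed more than 50 mm (distance of coasters from where it was at the start of the episode above 0.05 m).
It fails at once if the remote control is pushed more than 50 mm (distance of remote from where it was at the start of the episode above 0.05 m).
Of clip0, clip1, clip2 only 2 to 3 are there at a start; the rules pass over those that are not, and their reading is None.
Of cup0, cup1, cup2 only 2 to 3 are there at a start; the rules pass over those that are not, and their reading is None.
At some moment in a run one of clip0, clip1, clip2, cup0, cup1, cup2 may be knocked a few centimetres aside while the robot is not near it.
It also fails if it takes over 210 s, if anything falls off the work surface, if the arm or the gripper's body presses on something with over 40 N, if the wrist force passes 120 N, or if a joint passes its speed limit or range.

## Working session

There is one attempt and no reset: what is moved stays moved. The work goes in short steps, Python scripts to look and compute and a tool call to move; the robot and the scene stay as the last step left them, time stands still between calls to the robot, and variables do not carry over. Pictures are saved under pics/ and viewed, at most 14 in all, crops included, and the job is handed in when it is done.

Besides the shell and the picture viewer there is one more tool, called as name(argument=value, ...) on one line, values as JSON. move_arm: Moves the arm, as the interface text tells. Its arguments: {"type":"object","properties":{"commands":{"type":"string"},"squeeze":{"type":"number"}},"required":["commands"]}

```bash
mkdir -p pics
cat > h.py <<'E'
import numpy as np, cv2
from bench import manip
def cam(n): return manip.read_camera(n)
def save(c,f): cv2.imwrite(f,c["image"][:,:,::-1])
def cloud(c):
    "world point per pixel from range"
    h,w=c["range_z"].shape; K=c["mtx"]
    v,u=np.mgrid[0:h,0:w]
    xd=(u-K[0,2])/K[0,0]; yd=(v-K[1,2])/K[1,1]
    x,y=undist(xd,yd,c["k1"]); z=c["range_z"]
    P=np.stack([x*z,-y*z,-z,np.ones_like(z)],-1)@c["world_from_camera"].T
    return P[...,:3]
def undist(xd,yd,k1):
    x,y=xd,yd
    for _ in range(10):
        s=1+k1*(x*x+y*y); x,y=xd/s,yd/s
    return x,y
def ray(c,u,v,z):
    "pixel to plane at height z"
    K=c["mtx"]; x,y=undist((u-K[0,2])/K[0,0],(v-K[1,2])/K[1,1],c["k1"])
    T=c["world_from_camera"]; d=T[:3,:3]@np.array([x,-y,-1.]); o=T[:3,3]
    return o+d*(z-o[2])/d[2]
E
python3 - <<'E'
from h import *
s=manip.get_state(); print(s["tool_pos"],s["orientation"],s["gripper_width"])
for n in("scene","side","wrist"):
    c=cam(n); save(c,f"pics/a_{n}.png"); np.save(f"a_{n}.npy",c,allow_pickle=True); print(n,c["world_from_camera"].round(3).tolist(),c["mtx"][0,0],c["k1"])
E
```

```text
[ 0.18282205 -0.57083984  0.20763331] [ 9.88024948e-01  1.54291345e-01 -6.80634472e-05 -9.37238579e-04] 0.08526687922984051
scene [[0.305, -0.758, 0.577, 1.32], [0.952, 0.245, -0.182, -0.187], [-0.004, 0.605, 0.796, 1.08], [0.0, 0.0, 0.0, 1.0]] 514.4175856384423 -0.026090242105067107
side [[-0.954, 0.217, -0.206, 0.258], [-0.299, -0.707, 0.641, 0.983], [-0.007, 0.673, 0.74, 1.128], [0.0, 0.0, 0.0, 1.0]] 451.46370416072233 -0.12526293108000017
wrist [[0.304, 0.916, 0.262, 0.25], [-0.953, 0.293, 0.082, -0.549], [-0.001, -0.275, 0.962, 0.372], [0.0, 0.0, 0.0, 1.0]] 335.60715761159884 -0.029566095011499788
```

View pics/a_scene.png

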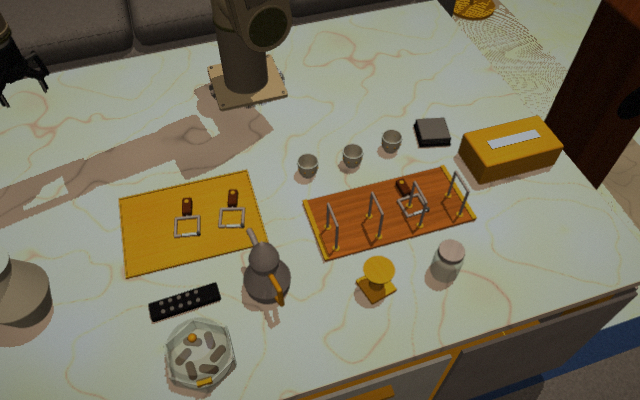

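View pics/a_side.png

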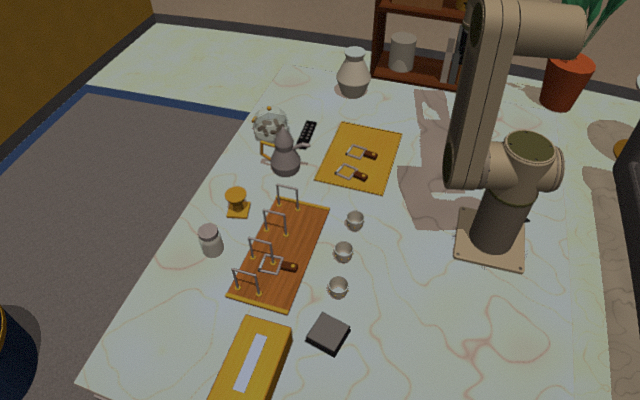

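View pics/a_wrist.png

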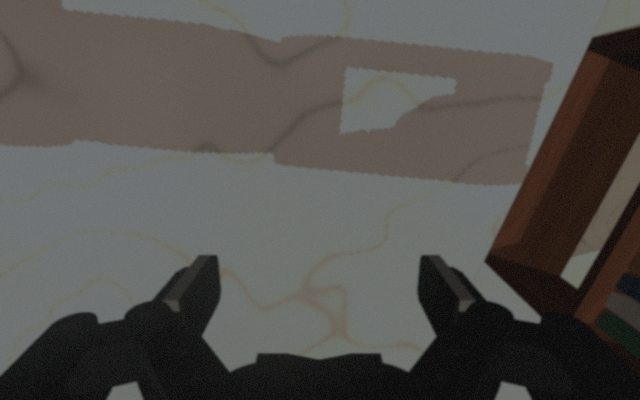

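The scene view shows two clips on the tray: fobs at (187,206) and (233,196), rings below them. The hung clip is on the third eye from the left, with its ring near (412,205). There are three cups at (307,165), (352,155) and (391,140). The side view shows the same things, and the wrist view shows only console.

```bash
cat > m.py <<'E'
from h import *
def load(n): return np.load(f"a_{n}.npy",allow_pickle=True).item()
def meas(c,verbose=1):
    P=cloud(c); hsv=cv2.cvtColor(c["image"],cv2.COLOR_RGB2HSV); H,S,V=[hsv[...,i].astype(int) for i in range(3)]
    x,y,z=[P[...,i] for i in range(3)]
    return P,H,S,V,x,y,z
def rect(P,m):
    n,l,st,ce=cv2.connectedComponentsWithStats(m.astype(np.uint8)); k=1+np.argmax(st[1:,4])
    q=P[l==k][:,:2].astype(np.float32)*1000
    return cv2.minAreaRect(q), P[l==k][:,2].mean()
if __name__=="__main__":
  for n in("scene","side"):
    c=load(n); P,H,S,V,x,y,z=meas(c); print(n)
    inw=(x>.1)&(x<1)&(abs(y)<.8)
    for nm,uv in dict(scene=dict(tray=(150,240),board=(345,220)),side=dict(tray=(340,165),board=(290,230)))[n].items():
        u,v=uv; print(nm,hsv:=(H[v,u],S[v,u],V[v,u]),P[v,u].round(3))
    up=inw&(z>.015)&(z<.2)
    # objects over surface
    nn,l,st,ce=cv2.connectedComponentsWithStats(up.astype(np.uint8))
    for k in range(1,nn):
        if st[k,4]>25:
            p=P[l==k]; print(k,st[k,4],ce[k].round(0),p.mean(0).round(3),"min",p.min(0).round(3),"max",p.max(0).round(3))
E
python3 m.py
```

```text
scene
tray (np.int64(21), np.int64(225), np.int64(163)) [ 0.523 -0.368  0.004]
board (np.int64(13), np.int64(214), np.int64(136)) [0.618 0.116 0.008]
12 4543 [510. 148.] [0.569 0.602 0.068] min [0.486 0.495 0.015] max [0.621 0.742 0.088]
13 708 [433. 130.] [0.41  0.458 0.029] min [0.353 0.412 0.015] max [0.456 0.513 0.039]
14 343 [392. 140.] [0.415 0.327 0.035] min [0.385 0.298 0.015] max [0.445 0.356 0.053]
15 341 [353. 154.] [0.433 0.203 0.035] min [0.402 0.174 0.015] max [0.465 0.231 0.054]
16 340 [308. 164.] [0.43  0.075 0.035] min [0.398 0.046 0.015] max [0.46  0.103 0.053]
18 204 [459. 189.] [0.663 0.398 0.077] min [0.598 0.393 0.015] max [0.699 0.431 0.112]
23 499 [412. 197.] [0.625 0.291 0.045] min [0.549 0.264 0.015] max [0.698 0.339 0.112]
27 146 [233. 197.] [ 0.468 -0.143  0.022] min [ 0.441 -0.159  0.015] max [ 0.492 -0.127  0.028]
28 195 [376. 211.] [0.663 0.176 0.079] min [0.623 0.172 0.015] max [0.698 0.181 0.115]
34 158 [187. 206.] [ 0.459 -0.262  0.022] min [ 0.431 -0.277  0.015] max [ 0.484 -0.248  0.03 ]
37 191 [333. 223.] [0.662 0.065 0.079] min [0.622 0.061 0.016
[... 1383 characters left out ...]
262 [355. 219.] [0.428 0.073 0.036] min [0.4   0.044 0.015] max [0.455 0.105 0.056]
95 657 [210. 239.] [0.814 0.304 0.071] min [0.787 0.263 0.016] max [0.855 0.33  0.101]
127 452 [273. 259.] [0.617 0.295 0.041] min [0.546 0.221 0.015] max [0.707 0.332 0.114]
142 282 [343. 250.] [0.431 0.201 0.036] min [0.402 0.169 0.015] max [0.459 0.232 0.056]
179 159 [245. 278.] [0.655 0.403 0.08 ] min [0.617 0.356 0.015] max [0.693 0.407 0.114]
186 299 [338. 286.] [0.412 0.325 0.037] min [0.383 0.299 0.015] max [0.441 0.357 0.056]
223 1069 [328. 332.] [0.4   0.467 0.031] min [0.35  0.414 0.015] max [0.451 0.514 0.038]
224 4758 [253. 361.] [0.544 0.614 0.078] min [0.482 0.501 0.015] max [0.614 0.737 0.088]
```

```bash
cat > m2.py <<'E'
from m import *
for n in("scene","side"):
    c=load(n); P,H,S,V,x,y,z=meas(c); print(n)
    tray=(H>16)&(H<26)&(S>110)&(z<.02)&(x>.38)&(x<.7)&(y<-.03)&(y>-.5)
    print("tray",rect(P,tray))
    b=(H<17)&(S>110)&(z<.03)&(x>.48)&(x<.75)&(y>0)&(y<.47)
    print("board",rect(P,b))
    for (a,bb) in((-.19,-.09),(-.32,-.20)):
        reg=(x>.4)&(x<.6)&(y>a)&(y<bb)
        f=reg&(z>.019)&(z<.032); r,zz=rect(P,f); print("fob",r,round(zz,4))
        fc=P[f][:,:2].mean(0)
        rg=reg&(S<95)&(z>.006)&(z<.016); rr=P[rg]; q=cv2.minAreaRect((rr[:,:2]*1000).astype(np.float32))
        d=np.array(q[0])/1000-np.array(r[0])/1000
        print(" ring",q,len(rr),rr[:,2].mean().round(4),"dir deg",np.degrees(np.arctan2(d[1],d[0])).round(1),"dist",np.hypot(*d).round(4))
    for ey in(.065,.177,.289,.401):
        t=(z>.105)&(z<.12)&(abs(y-ey)<.03)&(x>.58)&(x<.75); p=P[t]
        l=(z>.05)&(z<.1)&(abs(y-ey)<.03)&(x>.59)&(x<.65)&(S<120); pl=P[l]
        vx=cv2.fitLine((p[:,:2]*1000).astype(np.float32),cv2.DIST_HUBER,0,.01,.01).ravel()
        print("eye",ey,len(p),np.percentile(p[:,0],[5,95]).round(4),p.mean(0).round(4),"yaw",np.degrees(np.arctan(vx[1]/vx[0])).round(1),"leg",len(pl),np.median(pl,0).round(4))
    for k,(cx,cy) in enumerate([(.43,.075),(.433,.203),(.413,.326)]):
        t=(z>.044)&(z<.062)&(np.hypot(x-cx,y-cy)<.045); p=P[t]
        print("cup",cv2.minEnclosingCircle((p[:,:2]*1000).astype(np.float32)),p[:,2].max().round(3))
E
python3 m2.py
```

```text
scene
tray (((499.7208251953125, -261.28631591796875), (350.9012451171875, 243.12332153320312), 89.21746826171875), np.float64(0.0030334883139831502))
board (((617.3977661132812, 231.77169799804688), (405.1537780761719, 202.43386840820312), 89.75160217285156), np.float64(0.008878718420896721))
fob ((466.0703125, -142.4298553466797), (24.132015228271484, 48.10129165649414), 76.49556732177734) 0.0227
 ring ((519.0772094726562, -158.44842529296875), (63.25638961791992, 65.45098876953125), 73.40327453613281) 156 0.01 dir deg -16.8 dist 0.0554
fob ((457.9405517578125, -262.40167236328125), (23.183870315551758, 52.621604919433594), 80.63349151611328) 0.0225
 ring ((510.9926452636719, -272.61273193359375), (63.62820816040039, 66.53006744384766), 79.85517120361328) 178 0.0103 dir deg -10.9 dist 0.054
eye 0.065 68 [0.6293 0.6934] [0.6609 0.0647 0.1083] yaw -0.6 leg 25 [0.628  0.0634 0.0764]
eye 0.177 70 [0.6287 0.6921] [0.6606 0.1763 0.1085] yaw -0.2 leg 22 [0.628  0.175  0.0763]
eye 0.289 68 [0.6296 0.6951] [0.6623 0.2887 0.1078] yaw -1.0 leg 26 [0.6289 0.2872 0.0722]
eye 0.401 68 [0.6302 0.
[... 949 characters left out ...]
9248046875, -269.5692138671875), (73.98978424072266, 64.80966186523438), 86.61052703857422) 78 0.0106 dir deg -11.9 dist 0.0569
eye 0.065 49 [0.6236 0.6878] [0.656  0.066  0.1095] yaw 0.2 leg 21 [0.6223 0.0671 0.0823]
eye 0.177 50 [0.6246 0.688 ] [0.6568 0.1777 0.1092] yaw 0.2 leg 18 [0.6233 0.179  0.0728]
eye 0.289 57 [0.6248 0.6868] [0.6565 0.2902 0.1097] yaw 1.5 leg 22 [0.6231 0.2908 0.078 ]
eye 0.401 65 [0.6245 0.6878] [0.6564 0.4022 0.1089] yaw -0.7 leg 22 [0.6218 0.4041 0.075 ]
cup ((425.4325256347656, 74.4890365600586), 31.44815444946289) 0.056
cup ((429.3728942871094, 201.00770568847656), 31.814395904541016) 0.056
cup ((412.81134033203125, 327.3928527832031), 30.35834503173828) 0.056
```

move_arm(commands="0.6 .08 .125 0 0 0 -.139;0.6 .08 .125 0 0 0 -.139;0.6 .08 .125 0 0 0 -.139;0.6 .08 .125 0 0 0 -.139;0.6 .08 .125 0 0 0 -.139;0.6 .08 .125 0 0 0 -.139;0.6 .08 .125 0 0 0 -.139;0.6 .08 .125 0 0 0 -.139", squeeze=40)

```text
t: 1.15
tool_pos: [0.4396, -0.1696, 0.2087]
orientation: [0.991, -0.137, 0.0, 0.0]
contact_force: [0.7, -0.7, -0.3]
gripper_width: 0.0514
finger_force: 0.0
```

```bash
cat > w.py <<'E'
from m import *
import sys
c=cam("wrist"); save(c,"pics/"+sys.argv[1]); P,H,S,V,x,y,z=meas(c)
s=manip.get_state(); print(s["tool_pos"].round(4) if hasattr(s["tool_pos"],"round") else s["tool_pos"])
reg=(x>.38)&(x<.62)&(y>-.43)&(y<-.09)
f=reg&(z>.019)&(z<.032)
n,l,st,ce=cv2.connectedComponentsWithStats(f.astype(np.uint8))
for k in range(1,n):
    if st[k,4]>150:
        p=P[l==k]; print("fob",ce[k].round(),st[k,4],cv2.minAreaRect((p[:,:2]*1000).astype(np.float32)),p[:,2].mean())
E
python3 w.py w1.png
```

```text
[ 0.4426 -0.1635  0.2087]
fob [402. 136.] 1094 ((453.6009826660156, -262.1298828125), (23.875816345214844, 50.32233428955078), 77.62287902832031) 0.02295907041886488
fob [290. 158.] 1043 ((463.11871337890625, -143.46368408203125), (24.007173538208008, 48.68272018432617), 73.99481201171875) 0.02292900194584417
```

View pics/w1.png

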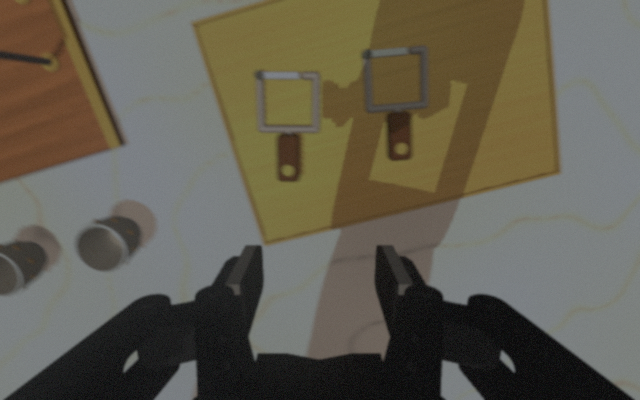

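The wrist view shows both clips, ring up in the image and hinge on the left. Clip A's fob is at (290,158) and clip B's at (402,136). Both agree with the earlier measurements to within 2 mm.

move_arm(commands="0.6 .017 .03 -.1 0 0 0;0.6 .017 .029 -.1 0 0 0;0.6 0 0 -.1 0 0 0;0.6 0 0 -.072 0 0 0;0.6 0 0 0 0 0 0;0.6 0 0 0 0 0 0;0.6 0 0 0 0 0 0")

```text
t: 2.08
tool_pos: [0.4538, -0.1486, 0.0618]
orientation: [0.991, -0.136, 0.001, 0.0]
contact_force: [0.7, 0.3, 0.3]
gripper_width: 0.0514
finger_force: 0.0
```

move_arm(commands="0.6 .006 .022 -.04 0 0 0;0.6 0 0 -.05 0 0 0;0.6 0 0 -.04 0 0 0;0.6 0 0 -.013 0 0 0;0.6 0 0 0 0 0 0;0.6 0 0 0 0 0 0")

```text
t: 2.82
tool_pos: [0.4556, -0.1393, 0.0034]
orientation: [0.991, -0.136, 0.001, 0.0]
contact_force: [-0.2, -0.2, -0.9]
gripper_width: 0.0511
finger_force: 0.0
```

move_arm(commands="0 0 0 0 0 0 0;0 0 0 0 0 0 0;0 0 0 0 0 0 0;0 0 0 0 0 0 0;0 0 0 0 0 0 0")

```text
t: 3.45
tool_pos: [0.4549, -0.139, 0.0027]
orientation: [0.991, -0.136, -0.0, -0.0]
contact_force: [-0.4, -0.3, 0.4]
gripper_width: 0.0
finger_force: 0.0
```

Run:
```python
from h import *
a=cam("scene");b=cam("side")
ia=cv2.resize(a["image"][130:290,110:310],None,fx=2,fy=2);ib=cv2.resize(b["image"][100:260,280:480],None,fx=2,fy=2)
cv2.imwrite("pics/b.png",np.hstack([ia,ib])[:,:,::-1])
```

```text
(no output)
```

View pics/b.png

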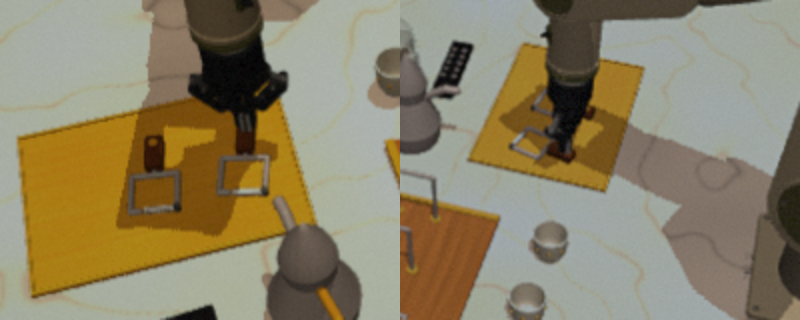

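The crop shows the fob at about (245,140) in the left pane, ahead of or below the shut fingers at (245,120). I'll measure where the fingertips really are.

Run:
```python
from m import *
s=manip.get_state(); print(s["tool_pos"],s["gripper_width"],s["finger_force"],s["joint_positions"])
for n in("scene","side"):
    c=cam(n);P,H,S,V,x,y,z=meas(c)
    near=(np.hypot(x-.46,y+.14)<.09)
    dark=near&(V<45)&(z>.001)&(z<.08)
    p=P[dark]
    for a in np.arange(0,.08,.01):
        q=p[(p[:,2]>=a)&(p[:,2]<a+.01)]
        if len(q): print(n,round(a,2),len(q),q.mean(0).round(3),q.min(0).round(3),q.max(0).round(3))
    f=near&(z>.018)&(z<.032)&(S>90)&(H<16); q=P[f]; print("brown",len(q),q.mean(0),q.min(0),q.max(0))
    for r in (slice(.0,.0),): pass
    rg=(x>.47)&(x<.6)&(y>-.22)&(y<-.09)&(S<95)&(z>.006)&(z<.016); print("ring",cv2.minAreaRect((P[rg][:,:2]*1000).astype(np.float32)))
c=cam("wrist");save(c,"pics/w2.png")
```

```text
[ 0.45491008 -0.13903948  0.00266344] 0.00011608043205269385 0.0 [-4.04464538e-01  5.49834795e-03  2.01732151e+00 -4.68770892e-06
  1.11882984e+00  1.43878417e+00]
scene 0.0 3 [ 0.391 -0.125  0.003] [ 0.39  -0.133  0.003] [ 0.393 -0.11   0.003]
scene 0.01 22 [ 0.483 -0.147  0.016] [ 0.459 -0.159  0.011] [ 0.491 -0.132  0.02 ]
scene 0.02 20 [ 0.481 -0.144  0.022] [ 0.454 -0.159  0.02 ] [ 0.492 -0.133  0.029]
scene 0.03 10 [ 0.466 -0.141  0.035] [ 0.461 -0.152  0.032] [ 0.471 -0.129  0.04 ]
scene 0.04 20 [ 0.466 -0.14   0.044] [ 0.458 -0.151  0.04 ] [ 0.47  -0.128  0.05 ]
scene 0.05 17 [ 0.465 -0.137  0.055] [ 0.442 -0.152  0.051] [ 0.47  -0.126  0.06 ]
scene 0.06 25 [ 0.466 -0.14   0.066] [ 0.452 -0.159  0.061] [ 0.474 -0.125  0.07 ]
scene 0.07 84 [ 0.462 -0.139  0.076] [ 0.439 -0.171  0.071] [ 0.477 -0.106  0.08 ]
brown 87 [ 0.47580644 -0.14588539  0.02220372] [ 0.45416787 -0.15876558  0.01839864] [ 0.4922609  -0.1318012   0.02702995]
ring ((519.3370361328125, -158.64161682128906), (63.821685791015625, 66.58029174804688), 74.14848327636719)
side 0.0 1 [ 0.478 -0.183  0.002] [ 0.478 -0.183  0.002] [ 0.478 -0.183  0.002]
side 0.01 24 [ 0.467 -0.136  0.015] [ 0.439 -0.179  0.011] [ 0.493 -0.126  0.02 ]
side 0.02 7 [ 0.461 -0.131  0.024] [ 0.454 -0.141  0.021] [ 0.469 -0.122  0.027]
side 0.03 4 [ 0.456 -0.128  0.034] [ 0.452 -0.131  0.031] [ 0.46  -0.127  0.039]
side 0.04 9 [ 0.458 -0.126  0.043] [ 0.452 -0.131  0.04 ] [ 0.464 -0.122  0.047]
side 0.05 10 [ 0.454 -0.129  0.054] [ 0.445 -0.139  0.051] [ 0.464 -0.121  0.058]
side 0.06 3 [ 0.448 -0.13   0.065] [ 0.446 -0.136  0.063] [ 0.451 -0.126  0.066]
side 0.07 17 [ 0.451 -0.126  0.076] [ 0.441 -0.144  0.071] [ 0.464 -0.101  0.08 ]
brown 52 [ 0.46334586 -0.13800268  0.02319984] [ 0.43643245 -0.18258255  0.01801294] [ 0.50879914 -0.12185068  0.03096504]
ring ((516.8568115234375, -156.53488159179688), (66.77729797363281, 61.89677047729492), 72.34825134277344)
```

View pics/w2.png

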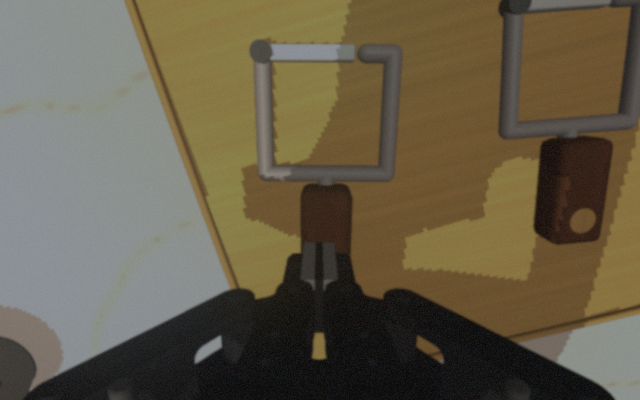

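The wrist view shows the fingers shut at (320,250), covering the rear of the fob at (325,215). The range readings should tell whether they're above it.

Run:
```python
from m import *
c=cam("wrist");P,H,S,V,x,y,z=meas(c)
for u in(305,312,320,328,335):
    print(u,[(v,P[v,u].round(3).tolist()) for v in(215,235,246,255,265,275)])
print(cam("wrist")["world_from_camera"].round(3).tolist())
```

```text
305 [(215, [0.478, -0.138, 0.022]), (235, [0.468, -0.135, 0.022]), (246, [0.468, -0.135, 0.034]), (255, [0.468, -0.136, 0.043]), (265, [0.467, -0.136, 0.05]), (275, [0.467, -0.136, 0.059])]
312 [(215, [0.477, -0.141, 0.023]), (235, [0.468, -0.138, 0.024]), (246, [0.467, -0.138, 0.034]), (255, [0.467, -0.138, 0.042]), (265, [0.466, -0.138, 0.051]), (275, [0.466, -0.139, 0.058])]
320 [(215, [0.476, -0.145, 0.023]), (235, [0.467, -0.142, 0.023]), (246, [0.466, -0.142, 0.034]), (255, [0.466, -0.142, 0.043]), (265, [0.465, -0.141, 0.05]), (275, [0.466, -0.141, 0.059])]
328 [(215, [0.475, -0.148, 0.024]), (235, [0.466, -0.145, 0.024]), (246, [0.465, -0.145, 0.034]), (255, [0.465, -0.145, 0.043]), (265, [0.465, -0.144, 0.051]), (275, [0.465, -0.144, 0.059])]
335 [(215, [0.474, -0.151, 0.024]), (235, [0.465, -0.149, 0.024]), (246, [0.46, -0.147, 0.023]), (255, [0.46, -0.147, 0.034]), (265, [0.464, -0.147, 0.051]), (275, [0.464, -0.147, 0.059])]
[[-0.27, 0.926, 0.264, 0.523], [-0.963, -0.259, -0.074, -0.157], [0.0, -0.275, 0.962, 0.167], [0.0, 0.0, 0.0, 1.0]]
```

move_arm(commands="0 0 0 .05 0 0 0;0 0 0 .05 0 0 0;0 0 0 .05 0 0 0;0 0 0 0 0 0 0;0 0 0 0 0 0 0")

```text
t: 4.42
tool_pos: [0.4545, -0.1389, 0.0619]
orientation: [0.991, -0.136, -0.0, -0.0]
contact_force: [0.2, -0.2, -0.0]
gripper_width: -0.0
finger_force: 0.0
```

Run:
```python
from m import *
c=cam("wrist");save(c,"pics/w3.png");P,H,S,V,x,y,z=meas(c)
s=manip.get_state(); print(s["tool_pos"],s["gripper_width"])
for u in(305,312,320,328,335):
    print(u,[(v,P[v,u].round(3).tolist()) for v in range(225,285,6)])
for n in("scene","side"):
    c=cam(n);P,H,S,V,x,y,z=meas(c)
    d=(np.hypot(x-.46,y+.14)<.03)&(z>.032)&(z<.15)
    q=P[d]; print(n,[ (round(a,3),int(((q[:,2]>a)&(q[:,2]<a+.01)).sum())) for a in np.arange(.03,.15,.01)])
```

```text
[ 0.45421386 -0.13872698  0.06155592] -4.6334553521141574e-05
305 [(225, [0.446, -0.125, 0.004]), (231, [0.442, -0.124, 0.003]), (237, [0.438, -0.123, 0.004]), (243, [0.467, -0.135, 0.089]), (249, [0.467, -0.135, 0.095]), (255, [0.467, -0.135, 0.101]), (261, [0.467, -0.136, 0.107]), (267, [0.467, -0.136, 0.112]), (273, [0.467, -0.136, 0.117]), (279, [0.467, -0.136, 0.121])]
312 [(225, [0.452, -0.132, 0.023]), (231, [0.448, -0.131, 0.023]), (237, [0.443, -0.13, 0.023]), (243, [0.466, -0.138, 0.089]), (249, [0.466, -0.138, 0.095]), (255, [0.466, -0.138, 0.101]), (261, [0.466, -0.138, 0.107]), (267, [0.466, -0.138, 0.111]), (273, [0.466, -0.139, 0.117]), (279, [0.466, -0.139, 0.121])]
320 [(225, [0.451, -0.138, 0.024]), (231, [0.446, -0.136, 0.023]), (237, [0.442, -0.135, 0.023]), (243, [0.466, -0.141, 0.089]), (249, [0.466, -0.141, 0.096]), (255, [0.465, -0.141, 0.101]), (261, [0.466, -0.141, 0.107]), (267, [0.466, -0.141, 0.112]), (273, [0.465, -0.141, 0.116]), (279, [0.465, -0.141, 0.121])]
328 [(225, [0.449, -0.142, 0.024]), (231, [0.445, -0.141, 0.024]), (237, [0.441, -0.14, 0.023]
[... 405 characters left out ...]
), (261, [0.464, -0.147, 0.107]), (267, [0.464, -0.147, 0.111]), (273, [0.464, -0.147, 0.116]), (279, [0.464, -0.146, 0.122])]
scene [(np.float64(0.03), 0), (np.float64(0.04), 0), (np.float64(0.05), 0), (np.float64(0.06), 0), (np.float64(0.07), 0), (np.float64(0.08), 11), (np.float64(0.09), 28), (np.float64(0.1), 30), (np.float64(0.11), 31), (np.float64(0.12), 40), (np.float64(0.13), 93), (np.float64(0.14), 41)]
side [(np.float64(0.03), 1), (np.float64(0.04), 0), (np.float64(0.05), 0), (np.float64(0.06), 0), (np.float64(0.07), 0), (np.float64(0.08), 2), (np.float64(0.09), 14), (np.float64(0.1), 14), (np.float64(0.11), 12), (np.float64(0.12), 6), (np.float64(0.13), 20), (np.float64(0.14), 8)]
```

View pics/w3.png

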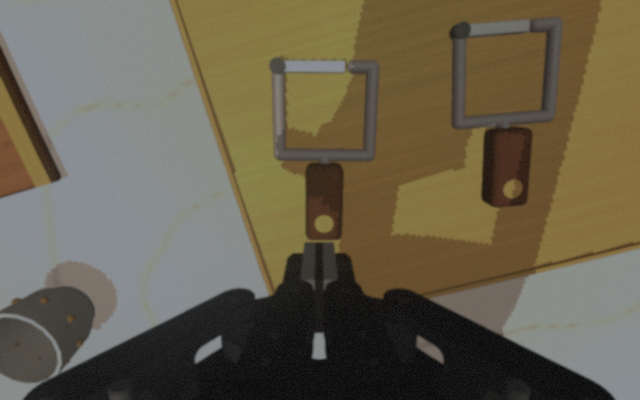

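The shut fingertips sit about 25 mm above the reported TCP. At the low position they were at about z 0.027, just above the fob, and shut over it. I'll correct for that offset and try again; the clip hasn't moved.

move_arm(commands="0.6 .004 -.002 0 0 0 0;0.6 0 0 -.04 0 0 0;0.6 0 0 -.05 0 0 0;0.6 0 0 -.05 0 0 0;0.6 0 0 -.04 0 0 0;0.6 0 0 0 0 0 0;0.6 0 0 0 0 0 0")

```text
t: 5.45
tool_pos: [0.4568, -0.14, -0.009]
orientation: [0.991, -0.136, 0.0, 0.0]
contact_force: [-0.4, -0.3, 0.4]
gripper_width: 0.0507
finger_force: 0.0
```

move_arm(commands="0.6 0 0 -.012 0 0 0;0.6 0 0 -.008 0 0 0;0 0 0 0 0 0 0;0 0 0 0 0 0 0;0 0 0 0 0 0 0;0 0 0 0 0 0 0;0 0 0 0 0 0 0")

```text
t: 6.32
tool_pos: [0.4568, -0.14, -0.0171]
orientation: [0.991, -0.136, 0.0, 0.0]
contact_force: [-1.3, -0.9, 2.1]
gripper_width: 0.0235
finger_force: 39.9
```

move_arm(commands="0 0 0 .08 0 0 0;0 0 0 .14 0 0 0;0 .023 .133 0 0 0 .087;0 .023 .133 0 0 0 .087;0 .023 .133 0 0 0 .087;0 .023 .133 0 0 0 .087;0 .023 .133 0 0 0 .087;0 .023 .133 0 0 0 .088")

```text
t: 7.32
tool_pos: [0.5114, 0.1812, 0.0703]
orientation: [1.0, 0.001, -0.0, 0.0]
contact_force: [0.5, -0.1, -0.9]
gripper_width: 0.0231
finger_force: 39.5
```

move_arm(commands="0 0 0 0 0 0 0;0 0 0 0 0 0 0;0 0 0 0 0 0 0")

```text
t: 7.7
tool_pos: [0.5114, 0.1782, 0.0703]
orientation: [1.0, -0.0, -0.0, 0.0]
contact_force: [-0.1, -0.7, -1.8]
gripper_width: 0.0232
finger_force: 39.7
```

```bash
cat > g.py <<'E'
from m import *
import sys
ey=float(sys.argv[1])
s=manip.get_state(); print(s["tool_pos"].round(4),s["orientation"].round(3),s["gripper_width"],s["finger_force"],np.round(s["contact_force"],1))
for n in("wrist","scene"):
    c=cam(n); P,H,S,V,x,y,z=meas(c)
    if n=="wrist": save(c,"pics/"+sys.argv[2]); W=c["image"]
    zc=s["tool_pos"][2]+.0211
    rg=(abs(x-.55)<.1)&(abs(y-ey)<.06)&(abs(z-zc-.006)<.006)&(S<110); q=P[rg]
    if len(q)>20: print(n,"ring",cv2.minAreaRect((q[:,:2]*1000).astype(np.float32)),len(q),q.min(0).round(4),q.max(0).round(4))
    l=(z>.03)&(z<.1)&(abs(y-ey)<.03)&(x>.59)&(x<.65)&(V>30); pl=P[l]
    if len(pl): print(n,"leg",len(pl),np.median(pl,0).round(4))
E
python3 g.py .177 w4.png
```

```text
[0.5114 0.1782 0.0703] [ 1. -0. -0.  0.] 0.023173880756928788 39.659133553504944 [-0.1 -0.7 -1.8]
wrist ring ((569.2882080078125, 177.97544860839844), (66.75204467773438, 102.62545013427734), 89.66151428222656) 11766 [0.5181 0.1445 0.0915] [0.6206 0.2115 0.1034]
wrist leg 4420 [0.6018 0.1771 0.0979]
scene ring ((571.2504272460938, 177.3500213623047), (66.11402130126953, 120.00353240966797), 86.52648162841797) 261 [0.5098 0.1449 0.0915] [0.6313 0.2109 0.1033]
scene leg 139 [0.6079 0.1762 0.0947]
```

move_arm(commands="0 0 .005 -.08 0 0 0;0 0 0 -.08 0 0 0;0 0 0 -.034 0 0 0;0 0 0 0 0 0 0;0 0 0 0 0 0 0")

```text
t: 8.43
tool_pos: [0.5129, 0.1814, -0.0055]
orientation: [1.0, 0.001, 0.001, -0.0]
contact_force: [0.1, 0.1, -0.2]
gripper_width: 0.0232
finger_force: 39.7
```

```bash
python3 g.py .177 w5.png
```

```text
[ 0.5129  0.1814 -0.0055] [ 1.     0.001  0.001 -0.   ] 0.02320553588048047 39.66652035713196 [ 0.1  0.1 -0.2]
wrist ring ((570.5684814453125, 181.3979949951172), (66.62525939941406, 102.314697265625), 89.48297119140625) 11728 [0.5196 0.1478 0.0157] [0.6217 0.2148 0.0276]
scene ring ((571.8939819335938, 181.695556640625), (65.49247741699219, 116.77427673339844), 88.45462036132812) 171 [0.5129 0.1479 0.0165] [0.6301 0.2138 0.0274]
scene leg 45 [0.6288 0.1758 0.0645]
```

View pics/w5.png

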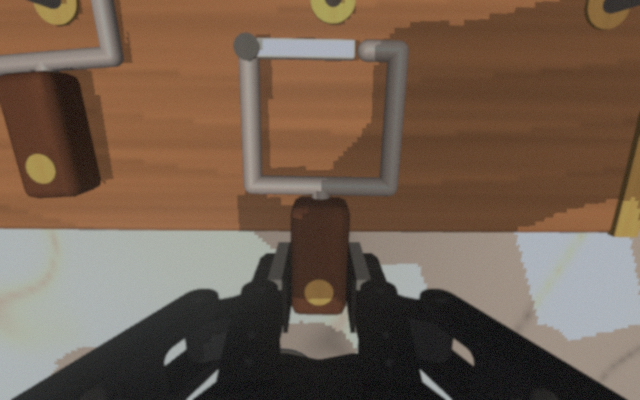

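The view shows the ring square to the board, with the gate at (305,47) and nose at (385,50). The eye's base is at (333,8), ahead of the gate, about 4 mm to the nose side of centre. I'll push on.

move_arm(commands="0 .025 0 0 0 0 0;0 .025 0 0 0 0 0;0 .025 0 0 0 0 0;0 .025 0 0 0 0 0;0 .025 0 0 0 0 0;0 .022 0 0 0 0 0;0 0 0 0 0 0 0;0 0 0 0 0 0 0")

```text
t: 9.52
tool_pos: [0.5705, 0.1813, -0.0069]
orientation: [1.0, 0.001, -0.0, 0.0]
contact_force: [0.1, 0.5, -0.8]
gripper_width: 0.0231
finger_force: 39.6
```

```bash
python3 g.py .177 w6.png
```

```text
[ 0.5705  0.1813 -0.0069] [ 1.     0.001 -0.     0.   ] 0.023079155455357533 39.61143493652344 [ 0.1  0.5 -0.8]
wrist ring ((613.59228515625, 181.6374969482422), (66.44388580322266, 72.78050231933594), 89.98089599609375) 6142 [0.5772 0.1484 0.0146] [0.65   0.2149 0.0262]
wrist leg 1677 [0.5973 0.183  0.0334]
scene ring ((550.1465454101562, 182.843994140625), (66.01820373535156, 198.27618408203125), 89.25121307373047) 109 [0.4511 0.1487 0.0144] [0.6497 0.2147 0.0259]
scene leg 84 [0.6256 0.1765 0.0386]
```

View pics/w6.png

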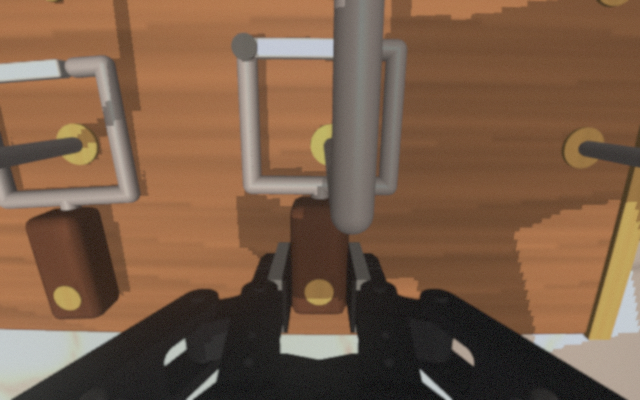

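The leg stands inside the ring, with its base at (325,145). The gate is straight and in line with the nose on row 47, so it has snapped shut. I'll lower the clip and release it.

move_arm(commands="0 0 0 -.006 0 0 0;0 0 0 -.004 0 0 0;0 0 0 0 0 0 0;0.6 0 0 0 0 0 0;0.6 0 0 0 0 0 0;0.6 0 0 0 0 0 0;0.6 0 0 0 0 0 0")

```text
t: 10.5
tool_pos: [0.5706, 0.1814, -0.0109]
orientation: [1.0, 0.001, 0.0, -0.0]
contact_force: [0.2, 0.5, -0.2]
gripper_width: 0.0514
finger_force: 0.0
```

move_arm(commands="0.6 -.03 0 .03 0 0 0;0.6 -.06 0 .1 0 0 0;0.6 -.06 0 .13 0 0 0;0.6 -.05 -.14 0 0 0 0;0.6 -.03 -.15 0 0 0 0;0.6 0 -.15 0 0 0 0;0.6 0 -.15 0 0 0 0;0.6 0 -.15 0 0 0 0")

```text
t: 11.5
tool_pos: [0.4785, -0.1166, 0.0936]
orientation: [1.0, 0.001, 0.001, 0.0]
contact_force: [0.9, -0.7, -0.1]
gripper_width: 0.051
finger_force: 0.0
```

```bash
cat > c.py <<'E'
from m import *
import sys
a=cam("scene");b=cam("side")
ia=cv2.resize(a["image"][120:270,290:490],None,fx=2,fy=2);ib=cv2.resize(b["image"][150:300,220:420],None,fx=2,fy=2)
cv2.imwrite("pics/"+sys.argv[1],np.hstack([ia,ib])[:,:,::-1])
for n,c in(("scene",a),("side",b)):
    P,H,S,V,x,y,z=meas(c)
    for ey in(.065,.177):
        f=(x>.53)&(x<.612)&(abs(y-ey)<.02)&(z>.024)&(z<.036)
        if f.sum()>30: print(n,"fob on board",cv2.minAreaRect((P[f][:,:2]*1000).astype(np.float32)),P[f][:,2].mean())
    for a0,b0 in((-.19,-.09),(-.32,-.20)):
        f=(x>.42)&(x<.52)&(y>a0)&(y<b0)&(z>.019)&(z<.032)
        if f.sum()>30: print(n,"fob tray",cv2.minAreaRect((P[f][:,:2]*1000).astype(np.float32)))
    for cx,cy in((.428,.075),(.431,.202),(.413,.327)):
        t=(z>.044)&(z<.062)&(np.hypot(x-cx,y-cy)<.06)
        if t.sum()>20: print(n,"cup",cv2.minEnclosingCircle((P[t][:,:2]*1000).astype(np.float32)))
s=manip.get_state();print(s["t"],s["tool_pos"].round(4),s["orientation"].round(3))
E
python3 c.py c1.png
```

```text
scene fob on board ((580.3452758789062, 180.4593505859375), (23.456274032592773, 49.44649124145508), 85.09165954589844) 0.028391063925582022
scene fob tray ((457.1600036621094, -262.34393310546875), (23.64826011657715, 50.80978775024414), 80.1676254272461)
scene cup ((430.9440612792969, 74.84385681152344), 30.438539505004883)
scene cup ((433.8411865234375, 203.41632080078125), 30.701303482055664)
scene cup ((415.795654296875, 326.6536865234375), 31.623340606689453)
side fob on board ((577.5017700195312, 182.35580444335938), (26.99911880493164, 49.506011962890625), 87.8832015991211) 0.030105746269957632
side fob tray ((453.0753479003906, -257.6017761230469), (30.395719528198242, 46.63284683227539), 78.13104248046875)
side cup ((428.9908447265625, 74.56480407714844), 30.28917694091797)
side cup ((431.1195373535156, 202.1040802001953), 30.79582405090332)
side cup ((411.7504577636719, 326.2447509765625), 29.717548370361328)
11.6 [ 0.4784 -0.1201  0.0937] [ 1.    -0.002  0.001  0.001]
```

View pics/c1.png

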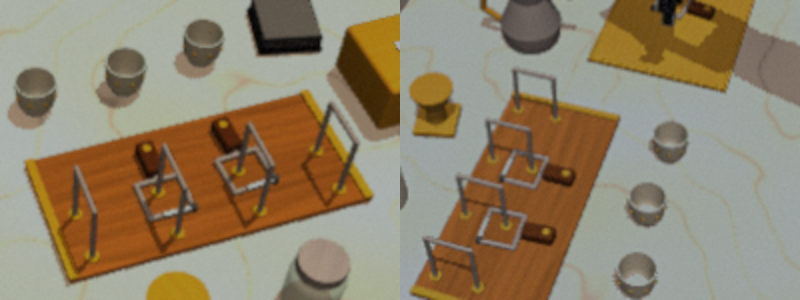

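The crop shows the clip lying flat on the second eye from the left, its ring round the front leg, and the cups unmoved. Clip B is next.

move_arm(commands="0.6 -.026 -.116 -.04 0 0 -.128;0.6 -.026 -.116 -.04 0 0 -.128;0.6 -.026 -.116 -.04 0 0 -.127;0.6 0 0 0 0 0 0;0.6 0 0 0 0 0 0;0.6 0 0 0 0 0 0;0.6 0 0 0 0 0 0")

```text
t: 12.48
tool_pos: [0.448, -0.253, 0.0456]
orientation: [0.995, -0.099, 0.0, 0.0]
contact_force: [0.8, 0.2, -0.3]
gripper_width: 0.0512
finger_force: 0.0
```

move_arm(commands="0.6 -.003 -.015 -.04 0 0 0;0.6 0 0 -.05 0 0 0;0.6 0 0 -.04 0 0 0;0.6 0 0 -.016 0 0 0;0.6 0 0 -.01 0 0 0;0.6 0 0 0 0 0 0")

```text
t: 13.22
tool_pos: [0.4463, -0.2599, -0.0172]
orientation: [0.995, -0.099, 0.0, 0.0]
contact_force: [1.0, 0.7, -0.2]
gripper_width: 0.0512
finger_force: 0.0
```

move_arm(commands="0 0 0 0 0 0 0;0 0 0 0 0 0 0;0 0 0 0 0 0 0;0 0 0 0 0 0 0;0 0 0 0 0 0 0")

```text
t: 13.85
tool_pos: [0.4468, -0.2604, -0.0165]
orientation: [0.995, -0.099, 0.001, 0.0]
contact_force: [-0.5, 0.3, 5.8]
gripper_width: 0.0228
finger_force: 40.7
```

move_arm(commands="0 0 0 .08 0 0 0;0 0 0 .14 0 0 0;0 .027 .137 0 0 0 .063;0 .027 .137 0 0 0 .063;0 .027 .137 0 0 0 .063;0 .027 .137 0 0 0 .063;0 .027 .137 0 0 0 .064;0 .027 .137 0 0 0 .064")

```text
t: 14.85
tool_pos: [0.5107, 0.0708, 0.0705]
orientation: [1.0, 0.0, -0.0, 0.0]
contact_force: [0.7, 0.2, 0.2]
gripper_width: 0.0233
finger_force: 40.0
```

move_arm(commands="0 0 0 0 0 0 0;0 0 0 0 0 0 0;0 0 0 0 0 0 0")

```text
t: 15.22
tool_pos: [0.5106, 0.0679, 0.0704]
orientation: [1.0, -0.001, -0.0, 0.0]
contact_force: [-0.3, -0.4, -1.8]
gripper_width: 0.0232
finger_force: 39.9
```

```bash
python3 g.py .066 w7.png
```

```text
[0.5106 0.0679 0.0704] [ 1.    -0.001 -0.     0.   ] 0.023159806028922317 39.93941366672516 [-0.3 -0.4 -1.8]
wrist ring ((568.578369140625, 68.03852844238281), (66.72370910644531, 102.25065612792969), 89.9193344116211) 11711 [0.5174 0.0347 0.0917] [0.6197 0.1014 0.1035]
wrist leg 4419 [0.6012 0.0655 0.0973]
scene ring ((573.8169555664062, 67.71173095703125), (65.55493927001953, 114.03203582763672), 89.10159301757812) 274 [0.5165 0.0351 0.0918] [0.6308 0.1007 0.1034]
scene leg 130 [0.6075 0.065  0.0945]
```

move_arm(commands="0 0 .0025 -.08 0 0 0;0 0 0 -.08 0 0 0;0 0 0 -.032 0 0 0;0 0 0 0 0 0 0;0 0 0 0 0 0 0")

```text
t: 15.95
tool_pos: [0.5121, 0.0698, -0.0047]
orientation: [1.0, -0.0, 0.001, -0.0]
contact_force: [0.2, -0.4, -1.6]
gripper_width: 0.023
finger_force: 40.0
```

move_arm(commands="0 .025 0 0 0 0 0;0 .025 0 0 0 0 0;0 .025 0 0 0 0 0;0 .025 0 0 0 0 0;0 .025 0 0 0 0 0;0 .026 0 0 0 0 0;0 0 0 0 0 0 0;0 0 0 0 0 0 0")

```text
t: 16.95
tool_pos: [0.5713, 0.0699, -0.0062]
orientation: [1.0, -0.0, -0.0, 0.0]
contact_force: [-0.1, 0.1, -0.7]
gripper_width: 0.0234
finger_force: 40.0
```

```bash
python3 g.py .066 w8.png
```

```text
[ 0.5713  0.0699 -0.0062] [ 1. -0. -0.  0.] 0.02337587913012472 40.01111447811127 [-0.1  0.1 -0.7]
wrist ring ((613.9693603515625, 70.32008361816406), (66.62030792236328, 71.8489761352539), 89.97943878173828) 6009 [0.5781 0.037  0.0151] [0.6499 0.1036 0.0269]
wrist leg 1853 [0.5985 0.0712 0.0335]
scene ring ((550.2876586914062, 71.01973724365234), (64.2630844116211, 198.5626678466797), 89.56623840332031) 129 [0.4509 0.0383 0.0152] [0.6498 0.1025 0.0266]
scene leg 76 [0.6262 0.065  0.0428]
```

View pics/w8.png

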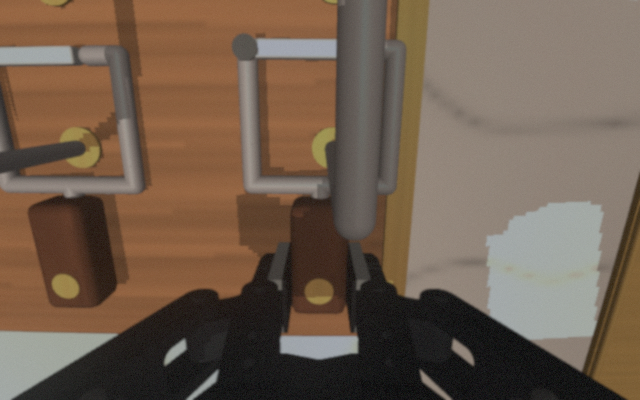

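Clip B is on as well: the leg's base at (328,148) is inside the ring, and the gate on row 47 is straight. Lower, release and retreat.

move_arm(commands="0 0 0 -.006 0 0 0;0 0 0 -.004 0 0 0;0 0 0 0 0 0 0;0.6 0 0 0 0 0 0;0.6 0 0 0 0 0 0;0.6 0 0 0 0 0 0;0.6 0 0 0 0 0 0")

```text
t: 17.92
tool_pos: [0.5714, 0.07, -0.0101]
orientation: [1.0, -0.0, 0.0, -0.0]
contact_force: [0.4, 1.0, -0.8]
gripper_width: 0.0514
finger_force: 0.0
```

move_arm(commands="0.6 -.03 0 .03 0 0 0;0.6 -.06 0 .1 0 0 0;0.6 -.06 0 .13 0 0 0;1 -.08 0 .04 0 0 0;1 -.1 0 0 0 0 0;1 -.025 .012 0 0 0 0;1 0 0 0 0 0 0;1 0 0 0 0 0 0")

```text
t: 18.92
tool_pos: [0.4303, 0.0748, 0.1101]
orientation: [1.0, -0.0, 0.0, -0.0]
contact_force: [-0.1, 0.2, -0.2]
gripper_width: 0.0854
finger_force: 0.0
```

```bash
python3 c.py c2.png
```

```text
scene fob on board ((581.9861450195312, 69.67929077148438), (23.32091522216797, 51.83559799194336), 89.91915893554688) 0.028134392564553145
scene fob on board ((581.081787109375, 181.56724548339844), (22.83877944946289, 52.134098052978516), 89.73324584960938) 0.028364197048826277
scene cup ((429.7395324707031, 73.91564178466797), 31.442401885986328)
scene cup ((433.9252014160156, 201.89305114746094), 30.939977645874023)
scene cup ((415.6965026855469, 327.5198974609375), 30.64291763305664)
side fob on board ((581.0354614257812, 71.68273162841797), (24.957035064697266, 55.19673156738281), 87.97945404052734) 0.030267239117599407
side fob on board ((577.2987670898438, 183.9416046142578), (49.20566177368164, 25.126296997070312), 0.4875512719154358) 0.030439347578769572
side cup ((427.89422607421875, 74.36685943603516), 29.405399322509766)
side cup ((431.5783996582031, 202.41688537597656), 30.770763397216797)
side cup ((411.5984191894531, 325.80419921875), 30.5618953704834)
19.025 [0.4301 0.0747 0.1099] [ 1. -0.  0.  0.]
```

View pics/c2.png

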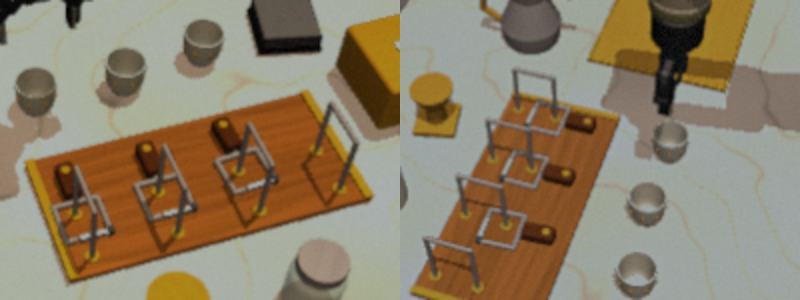

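Both new clips lie flat on their eyes and the cups are untouched. Next is cup 0.

move_arm(commands="1 -.002 0 -.09 0 0 0;1 0 0 -.09 0 0 0;1 0 0 -.08 0 0 0;1 0 0 -.035 0 0 0;1 0 0 0 0 0 0;1 0 0 0 0 0 0")

```text
t: 19.77
tool_pos: [0.4299, 0.0748, -0.0068]
orientation: [1.0, -0.0, 0.001, -0.0]
contact_force: [-0.3, -0.4, 0.1]
gripper_width: 0.0856
finger_force: 0.0
```

move_arm(commands="0 0 0 0 0 0 0;0 0 0 0 0 0 0;0 0 0 0 0 0 0;0 0 0 0 0 0 0;0 0 0 0 0 0 0", squeeze=30)

```text
t: 20.4
tool_pos: [0.4298, 0.0747, -0.0068]
orientation: [1.0, -0.0, 0.001, 0.0]
contact_force: [-0.9, -0.8, 6.7]
gripper_width: 0.0553
finger_force: 31.0
```

move_arm(commands="0 0 0 .05 0 0 0;0 0 0 .1 0 0 0;0 .012 -.08 0 0 0 0;0 .012 -.14 0 0 0 0;0 .012 -.14 0 0 0 0;0 .012 -.14 0 0 0 0;0 .012 -.14 0 0 0 0;0 .012 -.14 0 0 0 0")

```text
t: 21.4
tool_pos: [0.4573, -0.2392, 0.0522]
orientation: [1.0, -0.0, 0.0, 0.0]
contact_force: [0.8, -0.3, -0.9]
gripper_width: 0.0555
finger_force: 32.2
```

move_arm(commands="0 .012 -.14 0 0 0 0;0 .012 -.14 0 0 0 0;0 .004 -.077 0 0 0 0;0 0 0 0 0 0 0;0 0 0 0 0 0 0;0 0 0 0 0 0 0;0 0 0 0 0 0 0")

```text
t: 22.28
tool_pos: [0.4688, -0.3791, 0.052]
orientation: [1.0, 0.001, -0.0, -0.0]
contact_force: [-0.2, -0.9, -2.0]
gripper_width: 0.0553
finger_force: 32.3
```

Lowering by 0.054 to about -0.002.

move_arm(commands="0 0 0 -.06 0 0 0;0 0 0 -.05 0 0 0;0 0 0 -.02 0 0 0;0 0 0 -.006 0 0 0;0 0 0 0 0 0 0;0 0 0 0 0 0 0")

```text
t: 23.02
tool_pos: [0.469, -0.3806, -0.0018]
orientation: [1.0, -0.0, 0.0, 0.001]
contact_force: [-0.0, -0.1, -0.5]
gripper_width: 0.0553
finger_force: 32.3
```

move_arm(commands="1 0 0 0 0 0 0;1 0 0 0 0 0 0;1 0 0 0 0 0 0;1 0 0 0 0 0 0;1 0 0 .06 0 0 0;1 0 0 .12 0 0 0;1 0 0 .1 0 0 0")

```text
t: 23.9
tool_pos: [0.4686, -0.3801, 0.111]
orientation: [1.0, -0.0, 0.0, 0.0]
contact_force: [0.4, 0.1, 0.2]
gripper_width: 0.0852
finger_force: 0.0
```

```bash
cat > t.py <<'E'
from m import *
for n in("scene","side"):
    P,H,S,V,x,y,z=meas(cam(n))
    m=(x>.36)&(x<.6)&(y>-.45)&(y<.38)&(z>.044)&(z<.064)
    k,l,st,ce=cv2.connectedComponentsWithStats(m.astype(np.uint8),connectivity=8)
    for i in range(1,k):
        if st[i,4]>40:
            q=P[l==i]; (a,b),r=cv2.minEnclosingCircle((q[:,:2]*1000).astype(np.float32)); print(n,round(a),round(b),"r",round(r,1),"top",q[:,2].max().round(3),st[i,4])
s=manip.get_state();print(round(s["t"],2),s["tool_pos"].round(4))
E
python3 t.py
```

```text
scene 414 325 r 32.4 top 0.053 87
scene 435 202 r 31.1 top 0.053 87
scene 470 -383 r 31.1 top 0.057 165
side 466 -379 r 31.6 top 0.058 79
side 433 203 r 30.7 top 0.055 92
side 411 327 r 30.3 top 0.056 101
24.0 [ 0.4714 -0.3827  0.116 ]
```

move_arm(commands="1 -.009 .146 0 0 0 0;1 -.009 .146 0 0 0 0;1 -.009 .146 0 0 0 0;1 -.009 .146 0 0 0 0;1 -.009 .146 0 0 0 0;1 -.009 .146 0 0 0 0;1 -.009 .146 0 0 0 0;1 -.009 .146 0 0 0 0")

```text
t: 25.0
tool_pos: [0.4392, 0.089, 0.1093]
orientation: [1.0, -0.0, 0.0, -0.0]
contact_force: [1.3, -0.4, 0.4]
gripper_width: 0.0854
finger_force: 0.0
```

move_arm(commands="1 -.009 .146 0 0 0 0;1 -.009 .145 0 0 0 0;1 0 0 0 0 0 0;1 0 0 0 0 0 0;1 0 0 0 0 0 0;1 0 0 0 0 0 0")

```text
t: 25.75
tool_pos: [0.4328, 0.2024, 0.1094]
orientation: [1.0, -0.001, -0.0, 0.0]
contact_force: [-0.7, 0.2, 0.5]
gripper_width: 0.0856
finger_force: 0.0
```

move_arm(commands="1 0 0 -.09 0 0 0;1 0 0 -.09 0 0 0;1 0 0 -.08 0 0 0;1 0 0 -.033 0 0 0;1 0 0 0 0 0 0;1 0 0 0 0 0 0")

```text
t: 26.5
tool_pos: [0.4338, 0.2038, -0.0063]
orientation: [1.0, -0.0, 0.001, -0.0]
contact_force: [-0.7, 0.3, -0.2]
gripper_width: 0.085
finger_force: 0.0
```

move_arm(commands="0 0 0 0 0 0 0;0 0 0 0 0 0 0;0 0 0 0 0 0 0;0 0 0 0 0 0 0;0 0 0 0 0 0 0")

```text
t: 27.12
tool_pos: [0.4338, 0.2037, -0.0063]
orientation: [1.0, -0.0, 0.001, -0.0]
contact_force: [-0.3, -3.7, 5.7]
gripper_width: 0.056
finger_force: 30.8
```

move_arm(commands="0 0 0 .05 0 0 0;0 0 0 .1 0 0 0;0 .011 -.08 0 0 0 0;0 .011 -.14 0 0 0 0;0 .011 -.14 0 0 0 0;0 .011 -.14 0 0 0 0;0 .011 -.14 0 0 0 0;0 .011 -.14 0 0 0 0")

```text
t: 28.12
tool_pos: [0.4591, -0.1103, 0.0529]
orientation: [1.0, -0.0, 0.001, 0.0]
contact_force: [1.2, 0.1, -1.1]
gripper_width: 0.0561
finger_force: 32.3
```

move_arm(commands="0 .011 -.14 0 0 0 0;0 .011 -.14 0 0 0 0;0 .002 -.1 0 0 0 0;0 0 0 0 0 0 0;0 0 0 0 0 0 0;0 0 0 0 0 0 0;0 0 0 0 0 0 0")

```text
t: 29.0
tool_pos: [0.4687, -0.2594, 0.0523]
orientation: [1.0, 0.001, 0.0, -0.0]
contact_force: [0.4, -0.3, -0.8]
gripper_width: 0.0562
finger_force: 32.4
```

move_arm(commands="0 0 0 -.06 0 0 0;0 0 0 -.05 0 0 0;0 0 0 -.02 0 0 0;0 0 0 -.005 0 0 0;0 0 0 0 0 0 0;0 0 0 0 0 0 0")

```text
t: 29.75
tool_pos: [0.4692, -0.2608, -0.0008]
orientation: [1.0, -0.0, 0.001, 0.0]
contact_force: [0.8, -1.0, -0.3]
gripper_width: 0.0561
finger_force: 32.4
```

move_arm(commands="1 0 0 0 0 0 0;1 0 0 0 0 0 0;1 0 0 0 0 0 0;1 0 0 0 0 0 0;1 0 0 .06 0 0 0;1 0 0 .12 0 0 0;1 0 0 .1 0 0 0")

```text
t: 30.62
tool_pos: [0.4686, -0.2605, 0.1118]
orientation: [1.0, -0.0, 0.0, 0.0]
contact_force: [1.2, -1.3, 0.3]
gripper_width: 0.0852
finger_force: 0.0
```

```bash
python3 t.py
```

```text
scene 415 327 r 30.9 top 0.053 90
scene 469 -263 r 30.2 top 0.06 154
scene 470 -381 r 30.6 top 0.058 157
side 463 -381 r 33.1 top 0.059 66
side 468 -260 r 32.5 top 0.059 79
side 413 329 r 31.4 top 0.056 103
30.73 [ 0.4717 -0.2626  0.1162]
```

move_arm(commands="1 -.014 .147 0 0 0 0;1 -.014 .147 0 0 0 0;1 -.014 .147 0 0 0 0;1 -.014 .147 0 0 0 0;1 -.014 .147 0 0 0 0;1 -.014 .147 0 0 0 0;1 -.014 .147 0 0 0 0;1 -.014 .147 0 0 0 0")

```text
t: 31.72
tool_pos: [0.423, 0.2118, 0.1098]
orientation: [1.0, -0.0, 0.0, 0.0]
contact_force: [1.3, -0.3, 1.2]
gripper_width: 0.0854
finger_force: 0.0
```

move_arm(commands="1 -.014 .147 0 0 0 0;1 -.014 .147 0 0 0 0;1 0 0 0 0 0 0;1 0 0 0 0 0 0;1 0 0 0 0 0 0;1 0 0 0 0 0 0")

```text
t: 32.48
tool_pos: [0.413, 0.3264, 0.1103]
orientation: [1.0, -0.001, 0.0, 0.0]
contact_force: [-0.6, -1.2, 0.6]
gripper_width: 0.0857
finger_force: 0.0
```

move_arm(commands="1 0 0 -.09 0 0 0;1 0 0 -.09 0 0 0;1 0 0 -.08 0 0 0;1 0 0 -.034 0 0 0;1 0 0 0 0 0 0;1 0 0 0 0 0 0")

```text
t: 33.22
tool_pos: [0.4138, 0.3281, -0.0057]
orientation: [1.0, -0.0, 0.001, -0.001]
contact_force: [0.4, 0.8, 0.8]
gripper_width: 0.0854
finger_force: 0.0
```

move_arm(commands="0 0 0 0 0 0 0;0 0 0 0 0 0 0;0 0 0 0 0 0 0;0 0 0 0 0 0 0;0 0 0 0 0 0 0")

```text
t: 33.85
tool_pos: [0.4136, 0.3278, -0.0059]
orientation: [1.0, -0.0, 0.001, -0.0]
contact_force: [-0.6, -1.9, 6.2]
gripper_width: 0.0558
finger_force: 30.6
```

move_arm(commands="0 0 0 .05 0 0 0;0 0 0 .1 0 0 0;0 .016 -.08 0 0 0 0;0 .016 -.14 0 0 0 0;0 .016 -.14 0 0 0 0;0 .016 -.14 0 0 0 0;0 .016 -.14 0 0 0 0;0 .016 -.14 0 0 0 0")

```text
t: 34.85
tool_pos: [0.4512, 0.0139, 0.0533]
orientation: [1.0, 0.0, 0.001, 0.0]
contact_force: [1.4, -0.1, -1.3]
gripper_width: 0.0561
finger_force: 32.3
```

move_arm(commands="0 .016 -.14 0 0 0 0;0 .016 -.14 0 0 0 0;0 .013 -.11 0 0 0 0;0 0 0 0 0 0 0;0 0 0 0 0 0 0;0 0 0 0 0 0 0;0 0 0 0 0 0 0")

```text
t: 35.72
tool_pos: [0.4689, -0.1394, 0.0527]
orientation: [1.0, 0.001, -0.0, -0.0]
contact_force: [0.0, 0.3, -1.6]
gripper_width: 0.0559
finger_force: 32.4
```

move_arm(commands="0 0 0 -.06 0 0 0;0 0 0 -.05 0 0 0;0 0 0 -.02 0 0 0;0 0 0 -.005 0 0 0;0 0 0 0 0 0 0;0 0 0 0 0 0 0")

```text
t: 36.48
tool_pos: [0.4696, -0.1407, -0.0005]
orientation: [1.0, -0.0, 0.001, 0.0]
contact_force: [-1.1, 0.0, -0.4]
gripper_width: 0.0563
finger_force: 32.4
```

move_arm(commands="1 0 0 0 0 0 0;1 0 0 0 0 0 0;1 0 0 0 0 0 0;1 0 0 0 0 0 0;1 0 0 .06 0 0 0;1 0 0 .12 0 0 0;1 0 0 .14 0 0 0;1 0 0 .12 0 0 0")

```text
t: 37.48
tool_pos: [0.4691, -0.1405, 0.1769]
orientation: [1.0, -0.0, 0.001, 0.0]
contact_force: [0.4, -0.1, 0.1]
gripper_width: 0.0853
finger_force: 0.0
```

move_arm(commands="1 -.08 .12 0 0 0 0;1 -.05 .12 0 0 0 0;1 0 0 0 0 0 0;1 0 0 0 0 0 0;1 0 0 0 0 0 0;1 0 0 0 0 0 0;1 0 0 0 0 0 0")

```text
t: 38.35
tool_pos: [0.417, -0.0449, 0.1745]
orientation: [1.0, -0.001, -0.0, -0.0]
contact_force: [-0.1, -0.3, -0.3]
gripper_width: 0.0853
finger_force: 0.0
```

```bash
python3 t.py; python3 c.py c3.png; python3 -c "
from h import *
save(cam('side'),'pics/end.png')"
```

```text
scene 472 -140 r 31.4 top 0.057 150
scene 469 -262 r 30.2 top 0.057 156
scene 469 -383 r 30.8 top 0.059 160
side 470 -140 r 31.2 top 0.06 93
38.45 [ 0.417  -0.0447  0.1746]
scene fob on board ((582.1765747070312, 70.5511245727539), (23.137401580810547, 49.95215606689453), 87.05712127685547) 0.028396344428874707
scene fob on board ((581.240966796875, 181.17190551757812), (23.349924087524414, 52.75809097290039), 88.27118682861328) 0.028428861636616072
scene fob tray ((472.9853210449219, -142.2939453125), (53.02573776245117, 51.227108001708984), 23.12281036376953)
scene fob tray ((470.3145446777344, -261.7530517578125), (54.6324348449707, 51.401092529296875), 37.07862091064453)
side fob on board ((577.8040161132812, 71.1325454711914), (27.27019500732422, 49.197509765625), 89.80168151855469) 0.02971178652267199
side fob on board ((577.978759765625, 182.93325805664062), (26.02684211730957, 49.21760177612305), 85.70623016357422) 0.029981838355218105
side fob tray ((469.331787109375, -140.9601287841797), (47.94324493408203, 57.416343688964844), 34.15555953979492)
38.55 [ 0.4169 -0.0446  0.1746] [ 1. -0. -0. -0.]
```

View pics/end.png

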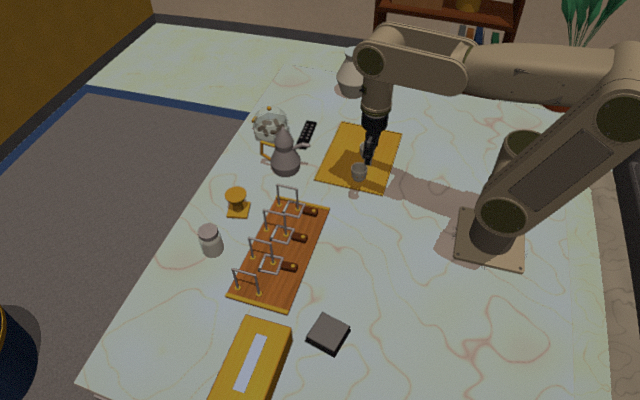

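The side view shows the clips on their eyes, around (290,210) and (280,238), and a cup on the tray at (358,172); the arm hides the other two from this camera. The scene camera has all three on the tray, the bystanders are unmoved, and the gripper is clear. Handing in.

```bash
python3 -c "
from bench import manip
print(manip.job_done())"
```

```text
the job is handed in; nothing more can be done
None
```

I handed in the job at about 38.6 s: by the last camera readings both clips are snapped flat onto free eyes and all three cups stand on the tray; no verdict came back.

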